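Open and hold the chamber's inspection flap at the pointer

TASK

Free the inspection flap of the white sample chamber by turning both of its catch knobs counter-clockwise to their end stops while the flap stays shut. Then raise the flap, which has a bar handle, until it stands at the same angle as the pointer on the quadrant scale, without shifting the pointer, and finish while still holding it steady there: it falls shut if let go. Leave the tube rack, the marker and the bottle near the chamber where they are.

Things in the scene. Friction and masses are not known exactly. Their poses are not given: they have to be found in the camera images.
- chamber: White box fixed to the bench, 230 (x) x 242 (y) x 64 mm, with a glazed aluminium flap on top hinged along its +y side. Origin: on the bench under its middle; z up. Ledge on its -y side with knobs at y = -101 mm, x = -90 (front) and +90 (rear). On its -x face, towards the robot, an aluminium quadrant arc (radius 88 mm about the hinge) with a dark steel pointer before it.
- knob_front (a joint): Front (nearer the robot) catch knob, joint angle in rad: 0 = locked (tongue over the flap), grows counter-clockwise seen from above, 1.35 = end stop (open). Starts between 0 and 0.3. Stays where it is left; needs about 0.06 N m. The tongue clears the flap from about 1.15 on.
- knob_front_grip (a point): On the front knob's vertical axis, 12 mm below the top of its black wing grip: an upright bar centred on the axis, 34 mm long (y), 11 mm thick (x), 30 mm high. Frame turns with the knob: z up, y along wing and steel tongue (10 mm wide, reaches 28 mm from the axis); pinch across x. Closed flap's top 25 mm below this point, ledge 33 mm below; flap edge 16 mm from the axis.
- knob_rear (a joint): Rear (farther from the robot) catch knob, joint angle in rad: 0 = locked (tongue over the flap), grows counter-clockwise seen from above, 1.35 = end stop (open). Starts between 0 and 0.3. Stays where it is left; needs about 0.06 N m. The tongue clears the flap from about 1.15 on.
- knob_rear_grip (a point): On the rear knob's vertical axis, 12 mm below the top of its black wing grip: an upright bar centred on the axis, 34 mm long (y), 11 mm thick (x), 30 mm high. Frame turns with the knob: z up, y along wing and steel tongue (10 mm wide, reaches 28 mm from the axis); pinch across x. Closed flap's top 25 mm below this point, ledge 33 mm below; flap edge 16 mm from the axis.
- flap: The flap with its handle: aluminium frame with a window, 210 mm (x) x 180 mm x 8 mm, about 0.6 kg (0.4 to 0.9). Origin on the hinge axis in the middle of its length; turns with the flap: x along the hinge, y away from the free edge, z square to the flap (up when shut).
- flap_angle (a joint): Flap angle in rad: 0 = shut and level, grows as the -y edge rises, 1.4 = stop. Starts at 0. Swings freely and falls shut when let go. While a knob's tongue lies over it, it cannot rise.
- flap_handle (a point): Round steel bar, 10 mm thick, 52 mm long (x), on two 8 mm arms at its ends; 50 mm gap to the flap's edge. Origin: bar's middle, 235 mm from the hinge axis along the flap, 22 mm above its mid-plane; 90 mm above the bench when shut, only bench below. Turns with the flap: x along bar and hinge, y to the hinge, z square to the flap. The bar can turn between the fingers as the flap swings.
- flap_hinge (a point): Point on the flap's hinge axis, in the middle of its length, 68 mm above the bench; fixed to the chamber, axes as the chamber's. The hinge axis runs along x.
- pointer (a joint): Pointer angle in rad, on the same axis and from the same zero as the flap's angle: when both are equal the pointer and the flap are parallel. Starts anywhere from 0.6 to 1.0 and stays by friction; do not push it.
- pointer_tip (a point): Tip of the dark steel pointer (a flat bar 7 mm wide with a narrower end), 117 mm from the hinge axis, 126 mm to the chamber's -x side of its middle plane. Axes turn with the pointer: y from the tip towards the hinge, parallel to the handle's y when the flap stands at the pointer.
- tube_rack: Bystander: light blue empty microtube rack, 63 x 99 x 43 mm, loose; origin under its middle. Not to be moved.
- white_bottle: Bystander: small white plastic bottle with pale cap, 42 mm diameter, 75 mm high, loose, behind the chamber; origin under its middle. Not to be moved.
- black_marker: Bystander: black felt marker lying on the bench, 122 mm long, 14 mm thick, loose; origin under its middle. Not to be moved.

How it is judged:
By the outcome, as a careful person would: the job done as asked, in the order asked, and still so for the second after the job is handed in, while the arm keeps its last pose, push and grip.
It also fails if it takes over 61 s, if anything falls off the work surface, if the arm or the gripper's body presses on something with over 40 N, if the wrist force passes 120 N, or if a joint passes its speed limit or range.

ROBOT

A 7-joint arm with a two-finger parallel gripper is mounted at the origin on a cart in front of the work surface, level with it; the furniture and walls round the work are solid. World frame = base frame: x ahead of the robot, y to its left, z up, the work surface at z = 0. Lengths are in m, angles in rad, forces in N, time in s.
With the tool pointing down it reaches from about 0.4 to 0.85 m from the base axis. Payload 4.5 kg.
Tool frame: the origin (TCP) lies midway between the tips of the shut fingers; the grasp point (between the pads) lies 19 mm behind it; z points along the fingers, y is the line along which they close (so a half turn about z gives the same grasp; the last joint's range is limited). The gripper opens to 88 mm and grips with 3 to 60 N. Pads are 18 mm wide; open, the fingers measure 123 mm over their backs; the gripper's body (75 mm by 187 mm) begins 45 mm behind the grasp point.
Start: joints at [-1.087, 0.689, -0.195, 1.565, 0.157, 0.902, -0.215], TCP at [0.272, 0.563, 0.239] pointing down, gripper open.
Joint ranges: [-3.01, 3.01], [-0.46, 2.08], [-1.47, 1.51], [0.13, 2.56], [-1, 4.14], [0.04, 2.09], [-2.66, 2.66]. Speed limits (rad/s): [2.57, 2.57, 3.14, 3.14, 3.14, 3.14, 3.14].

INTERFACE

Orientations are given as [roll, pitch, yaw] about the fixed x, y, z axes, in that order (R = Rz(yaw) Ry(pitch) Rx(roll)).
In Python, from plant import arm gives the robot as it stands. The module is installed in compiled form; this text tells all that it offers.
- The arm moves only by the tool servo_tool, never from a script. Its argument "rows" is a list of rows, each a list of 3 entries, a list of its own where there are three numbers: the shift along the tool's x, y, z as a fraction of full scale, then the turn, a rotation vector about the tool's x, y, z as a fraction of full scale, then the finger opening in mm, from 0 to 88.1. A call has 1 to 12 rows; each row shifts and turns the commanded pose from where the row before left it, along the tool's axes as they then stand; what a row does not reach is not made up. Full scale, the value 1, is 500 mm for a shift and 5 degrees for a turn. A row lasts 1/8 s, in which the tool goes at most 62.5 mm and 10.7 degrees, less where a joint would pass 70% of its speed; a pose out of reach is approached as far as the arm can. A call with a number of a shift or a turn outside -1 to 1 is refused whole. A call with a gripper value outside its range is refused whole. The fingers move at their own pace and stop on an object; the grip force is fixed at half the most. Time passes only in rows, so rows that do not move let the fingers close. It gives the time, the measured TCP pose, the force, the opening and the grip force at its end, in the units of the state.
- arm.get_state(): the state, without advancing time (a new reading comes with each control period).
- arm.grab_frame(name): name is "side" or "top" or "wrist"; returns the picture (400x640x3 uint8, red, green, blue); there is no depth.
- arm.camera_model(name): a dict with "mtx" (3x3 intrinsics, pixels), "world_to_cam" (4x4, takes a point from world to camera coordinates). Camera axes: x right, y up, looking along -z (the intrinsics and any distortion apply to the point x, -y, -z); pixel columns grow to the right and rows downward; lengths in m; the calibration is good to about 2 mm. A picture is of the moment at which its call begins: read the wrist's pose just before it. camera_model takes no time and is no camera call; for the wrist camera it gives the pose at the moment of the call.
- arm.finish_job(): hands the job in; it is judged then, once.
The state is a dict: "t": time; "joints": joint angles; "joint_velocities": joint speeds; "tau": joint torques, N m; "tcp_pos": TCP position; "ee_rot": TCP orientation; "contact_force": force on the tool from outside, world axes, zero at the start; "ft_torque": the same for the moment, N m; "width": opening from 0.0 (shut) to 1.0 (fully open); "finger_force": force on a finger pad.
Only numpy, scipy, OpenCV 4.12 (cv2) and the standard library are available. Lean on these libraries where they do the work, as an engineer would, in place of code of your own. Each camera call takes 0.05 s, during which the arm holds its last target. There are 200 camera calls.

## Working session

There is one attempt and no reset: what is moved stays moved. The work goes in short steps, Python scripts to look and compute and a tool call to move; the robot and the scene stay as the last step left them, time stands still between calls to the robot, and variables do not carry over. Pictures are saved under pics/ and viewed, at most 13 in all, crops included, and the job is handed in when it is done.

Besides the shell and the picture viewer there is one more tool, called as name([rows], argument=value, ...), one row to a line, values as JSON. servo_tool: Moves the arm, as the interface text tells. Shift numbers are shares of 500 mm and turn numbers shares of 5 degrees, none past 1 either way. Its arguments: {"type":"object","properties":{"rows":{"type":"array"}},"required":["rows"]}

```bash
mkdir -p pics; python3 - <<'E'
from plant import arm
import cv2,numpy as np
s=arm.get_state();print({k:np.round(v,3) for k,v in s.items()})
for n in ("side","top"):
    f=arm.grab_frame(n);cv2.imwrite(f"pics/{n}0.png",f[:,:,::-1]);m=arm.camera_model(n);print(n,np.round(m["mtx"],1).tolist(),np.round(m["world_to_cam"],3).tolist(),[k for k in m])
    W=np.linalg.inv(m["world_to_cam"]);print(W[:3,3])
E
```

```text
{'t': np.float64(0.0), 'joints': array([-1.087,  0.69 , -0.195,  1.566,  0.157,  0.902, -0.215]), 'joint_velocities': array([ 0.001, -0.001,  0.   , -0.001,  0.002, -0.001, -0.001]), 'tau': array([-2.0000e-03, -5.2754e+01, -1.2680e+00, -1.5344e+01, -5.3000e-02,
        6.0000e-03,  0.0000e+00]), 'tcp_pos': array([0.272, 0.562, 0.238]), 'ee_rot': array([-3.14 ,  0.   ,  2.692]), 'contact_force': array([-1.428,  0.836, -0.531]), 'ft_torque': array([ 0.021, -0.011, -0.097]), 'finger_force': np.float64(0.0), 'width': np.float64(0.999)}
side [[386.7, 0.0, 314.3], [0.0, 386.7, 196.6], [0.0, 0.0, 1.0]] [[0.996, 0.085, 0.022, -0.572], [-0.066, 0.553, 0.831, -0.12], [0.058, -0.829, 0.556, -0.869], [0.0, 0.0, 0.0, 1.0]] ['mtx', 'world_to_cam']
[ 0.61218801 -0.60516419  0.59651974]
top [[442.4, 0.0, 320.4], [0.0, 442.4, 197.2], [0.0, 0.0, 1.0]] [[-0.027, -0.999, -0.018, 0.216], [0.986, -0.03, 0.164, -0.556], [-0.165, -0.013, 0.986, -0.973], [0.0, 0.0, 0.0, 1.0]] ['mtx', 'world_to_cam']
[0.39415274 0.18692942 1.05463588]
```

View pics/side0.png

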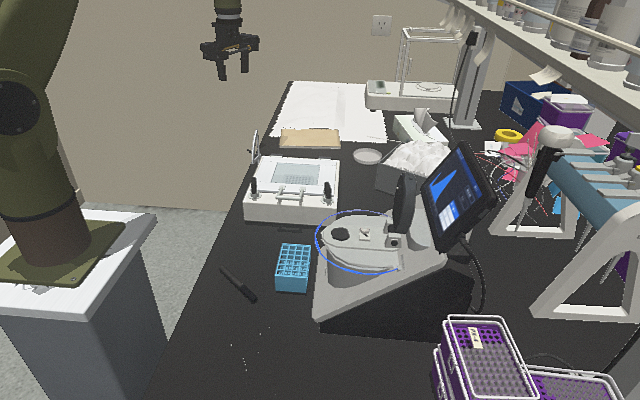

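View pics/top0.png

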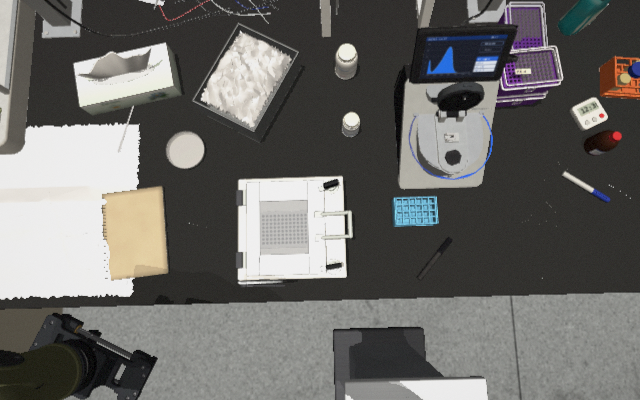

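The side view shows the chamber around (290,188), with knobs near (255,187) and (327,190) and the quadrant near (255,145). In the top view the rear knob is at about (331,183), the front knob at (334,267) and the handle at (345,223). Next I'll zoom in and measure.

```bash
cat > h.py <<'E'
from plant import arm
import cv2,numpy as np
def cam(n):
    m=arm.camera_model(n);return m["mtx"],np.array(m["world_to_cam"])
def ray(c,uv):
    K,T=c;d=np.linalg.inv(K)@[uv[0],uv[1],1];R=T[:3,:3]
    return -R.T@T[:3,3],R.T@(d*[1,-1,-1])
def onz(c,uv,z):
    o,d=ray(c,uv);return o+d*(z-o[2])/d[2]
def onplane(c,uv,p,n):
    o,d=ray(c,uv);return o+d*((p-o)@n)/(d@n)
def proj(c,p):
    K,T=c;q=K@((T[:3,:3]@p+T[:3,3])*[1,-1,-1]);return q[:2]/q[2]
E
python3 - <<'E'
from h import *
c=cam("top")
f=cv2.imread("pics/top0.png");g=f.max(2)
for n,(x0,y0,x1,y1) in dict(rear=(316,177,342,192),front=(322,258,342,274)).items():
    ys,xs=np.nonzero(g[y0:y1,x0:x1]<75);pts=np.c_[xs+x0,ys+y0]
    W=np.array([onz(c,p,.109)[:2] for p in pts]);print(n,len(W),W.mean(0),np.linalg.eigh(np.cov(W.T)))
for uv in [(239,178),(345,177),(347,277),(238,282)]: print(onz(c,uv,.064))
print(onz(c,(349,223),.09))
s=cv2.imread("pics/side0.png")
a=cv2.resize(f[165:295,225:365],None,fx=5,fy=4.6,interpolation=cv2.INTER_CUBIC);cv2.imwrite("pics/tc.png",a[:600])
b=cv2.resize(s[120:225,235:355],None,fx=5.5,fy=5.5,interpolation=cv2.INTER_CUBIC);cv2.imwrite("pics/sc.png",b)
E
```

```text
rear 85 [0.5812987  0.17651804] EighResult(eigenvalues=array([1.40971337e-05, 8.34231666e-05]), eigenvectors=array([[-0.9474695 , -0.31984613],
       [-0.31984613,  0.9474695 ]]))
front 61 [0.40494564 0.17661639] EighResult(eigenvalues=array([5.95229062e-06, 8.76029024e-05]), eigenvectors=array([[-0.98921853, -0.14644695],
       [-0.14644695,  0.98921853]]))
[0.61004002 0.38555157 0.064     ]
[0.60488441 0.14254438 0.064     ]
[0.37994765 0.146286   0.064     ]
[0.37553608 0.38699564 0.064     ]
[0.49637119 0.1386914  0.09      ]
```

View pics/tc.png

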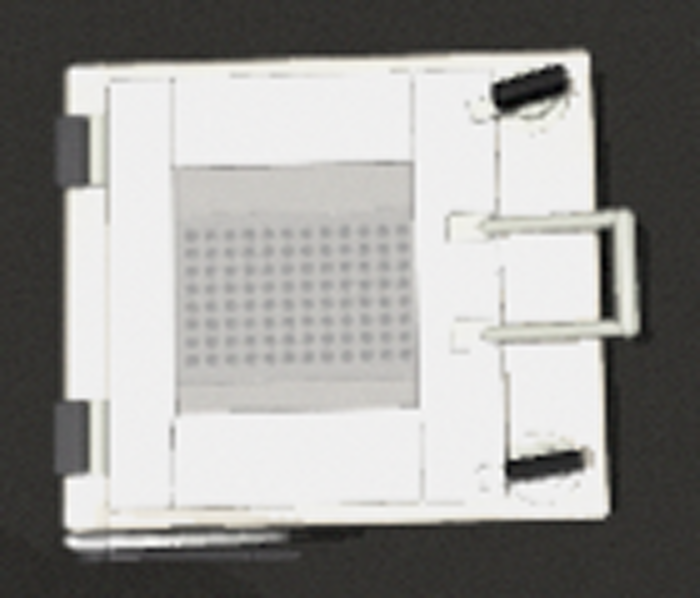

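View pics/sc.png

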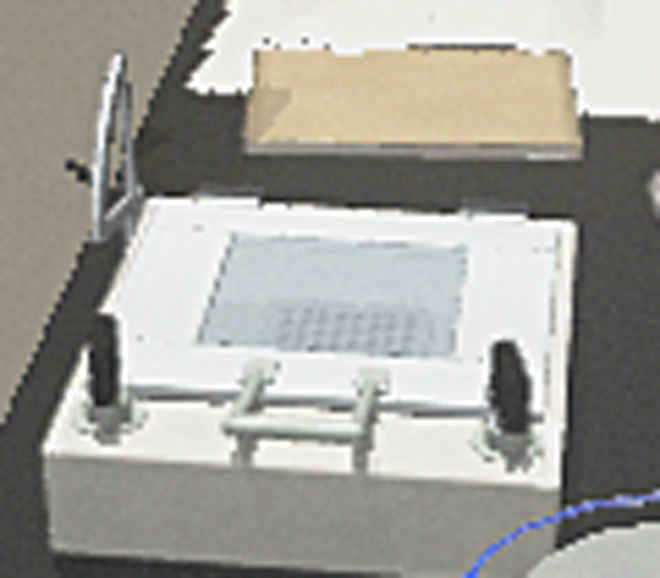

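The crops show the front wing near top-view pixel (333,267), turned about 0.15 rad. The rear wing is near (331,183), turned about 0.3 rad. The handle bar is at (350,223). The pointer is seen almost end-on, left of the arc. I'll move above the front knob and look with the wrist camera.

```bash
cat >> h.py <<'E'
from scipy.spatial.transform import Rotation as Ro
def delta(p):
    s=arm.get_state();R=Ro.from_euler("xyz",s["ee_rot"]);return np.round(R.inv().apply(np.array(p)-s["tcp_pos"])/.5,4), s
E
python3 - <<'E'
from h import *
c=cam("top");s=cam("side")
def tri(a,b):
    o1,d1=ray(c,a);o2,d2=ray(s,b)
    t=np.linalg.lstsq(np.c_[d1,-d2],o2-o1,rcond=None)[0];p,q=o1+d1*t[0],o2+d2*t[1];return (p+q)/2,np.linalg.norm(p-q)
print(tri((333.4,267),(253.5,178.5)),tri((331,183),(327.4,183)))
print(tri((350,236.5),(277.2,197.6)),tri((350,212),(301.4,198.2)))
print(delta([.405,.1745,.22])[0])
E
```

```text
(array([0.40558641, 0.17697846, 0.11142456]), np.float64(0.007203366715632476)) (array([0.58480278, 0.17592201, 0.11260972]), np.float64(0.0051841073854990444))
(array([0.46974721, 0.13809467, 0.08711718]), np.float64(0.005522924279519468)) (array([0.52514165, 0.1364713 , 0.09053369]), np.float64(0.009422031068208239))
[-0.5776 -0.5824  0.037 ]
```

servo_tool([
  [[-0.0825,-0.083,0.005],[0,0,0],88],
  [[-0.0825,-0.083,0.005],[0,0,0],88],
  [[-0.0825,-0.083,0.005],[0,0,0],60],
  [[-0.0825,-0.083,0.005],[0,0,0],60],
  [[-0.0825,-0.083,0.005],[0,0,0],50],
  [[-0.0825,-0.083,0.005],[0,0,0],50],
  [[-0.0825,-0.083,0.005],[0,0,0],50],
])

```text
t: 0.98
tcp_pos: [0.4058, 0.1739, 0.2211]
ee_rot: [3.142, 0.0, 2.692]
contact_force: [0.5, 0.2, -0.4]
width: 0.571
finger_force: 0.0
```

servo_tool([
  [[0,0,0],[0,0,1],50],
  [[0,0,0],[0,0,1],50],
  [[0,0,0],[0,0,1],50],
  [[0,0,0],[0,0,1],50],
  [[0,0,0],[0,0,1],50],
  [[0,0,0],[0,0,1],50],
  [[0,0,0],[0,0,1],50],
  [[0,0,0],[0,0,1],50],
  [[0,0,0],[0,0,1],50],
  [[0,0,0],[0,0,1],50],
  [[0,0,0],[0,0,1],50],
  [[0,0,0],[0,0,0],50],
])

```text
t: 2.48
tcp_pos: [0.4053, 0.1757, 0.2211]
ee_rot: [-3.141, 0.0, 1.733]
contact_force: [-0.8, 0.2, -0.6]
width: 0.569
finger_force: 0.0
```

```bash
python3 - <<'E'
from h import *
print(delta([.405,.1755,.22]))
c=cam("wrist");f=arm.grab_frame("wrist");cv2.imwrite("pics/w1.png",f[:,:,::-1])
np.savez("w1.npz",K=c[0],T=c[1]);print(c, ray(c,(320,200)))
for p in ([.405,.176,.109],[.585,.176,.109],[.497,.137,.09]): print(proj(c,np.array(p)))
E
```

```text
(array([-0.0003, -0.0006,  0.0021]), {'t': 2.475, 'joints': array([-0.54340052,  0.48992115,  0.0446344 ,  2.12228813, -0.04120626,
        0.53060675, -0.30635791]), 'joint_velocities': array([ 0.00949655, -0.00063494, -0.01252583, -0.00233256,  0.01180373,
       -0.00069906,  0.02076664]), 'tau': array([-1.34522743e-01, -3.76056218e+01,  1.34483021e+00, -1.00421843e+01,
       -1.10769065e-01, -1.52062043e-02, -2.12760167e-01]), 'tcp_pos': array([0.40528862, 0.17569271, 0.22106969]), 'ee_rot': array([-3.14122904e+00,  2.87825526e-04,  1.73289439e+00]), 'contact_force': array([-0.84180395,  0.16232683, -0.56606622]), 'ft_torque': array([-0.03928571,  0.02179723, -0.06458541]), 'finger_force': 0.0, 'width': 0.569008931824629})
(array([[307.29538028,   0.        , 314.27459385],
       [  0.        , 307.29538028, 198.23288213],
       [  0.        ,   0.        ,   1.        ]]), array([[ 9.86995817e-01,  1.60745886e-01, -1.31435219e-04,
        -4.27563134e-01],
       [-1.52605493e-01,  9.36755457e-01, -3.14961550e-01,
        -6.51047454e-02],
       [-5.05056507e-02,  3.10885790e-01,  9.49104423e-01,
        -4.09226517e-01],
       [ 0.00000000e+00,  0.00000000e+00,  0.00000000e+00,
         1.00000000e+00]])) (array([0.39139943, 0.25693895, 0.36783701]), array([ 0.06977253, -0.3132777 , -0.94729567]))
[314.78064136 194.12654723]
[509.32261971 224.3414509 ]
[399.53015836 239.32441842]
```

View pics/w1.png

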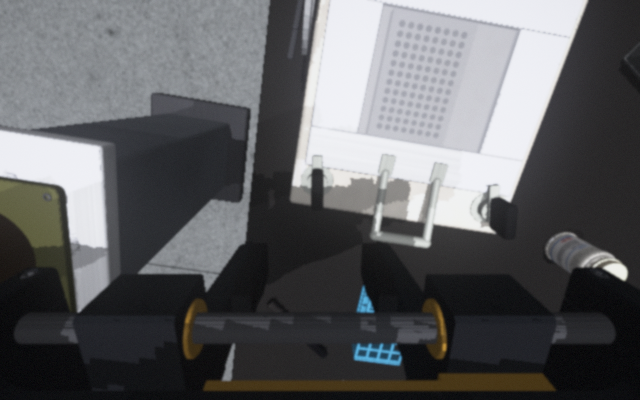

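The wrist view shows the front wing at about (317,190), close to the predicted (315,194). The rear knob is near (500,212), the handle bar near (400,240). My estimates hold, so I'll descend and grip.

servo_tool([
  [[0,0,0.1],[0,0,0],50],
  [[0,0,0.1],[0,0,0],50],
  [[0,0,0.08],[0,0,0],50],
  [[0,0,0],[0,0,0],50],
  [[0,0,0],[0,0,0],5],
  [[0,0,0],[0,0,0],5],
  [[0,0,0],[0,0,0],5],
  [[0,0,0],[0,0,0],5],
])

```text
t: 3.52
tcp_pos: [0.4068, 0.1762, 0.082]
ee_rot: [3.138, -0.001, 1.732]
contact_force: [7.4, -0.5, 0.2]
width: 0.138
finger_force: 2.9
```

```bash
python3 - <<'E'
from h import *
s=arm.get_state();print({k:np.round(s[k],3) for k in ("t","tcp_pos","ee_rot","width","finger_force","contact_force","ft_torque","joints")})
E
```

```text
{'t': np.float64(3.525), 'tcp_pos': array([0.407, 0.176, 0.082]), 'ee_rot': array([ 3.138e+00, -1.000e-03,  1.732e+00]), 'width': np.float64(0.138), 'finger_force': np.float64(2.903), 'contact_force': array([ 7.357, -0.548,  0.151]), 'ft_torque': array([-0.356, -1.281, -0.131]), 'joints': array([-0.519,  0.774,  0.01 ,  2.234, -0.052,  0.129, -0.299])}
```

servo_tool([
  [[0,0.004,0],[0,0,0],5],
  [[0,0,0],[0,0,0],5],
  [[0,0,0],[0,0,0],5],
])

```text
t: 3.9
tcp_pos: [0.4075, 0.1762, 0.082]
ee_rot: [3.141, -0.001, 1.732]
contact_force: [-0.2, -1.3, 9.1]
width: 0.122
finger_force: 30.0
```

servo_tool([
  [[0,0,0],[0,0,-1],5],
  [[0,0,0],[0,0,-1],5],
  [[0,0,0],[0,0,-1],5],
  [[0,0,0],[0,0,-1],5],
  [[0,0,0],[0,0,-1],5],
  [[0,0,0],[0,0,-1],5],
  [[0,0,0],[0,0,0],5],
])

```text
t: 4.78
tcp_pos: [0.4078, 0.1764, 0.082]
ee_rot: [3.14, 0.0, 2.257]
contact_force: [-0.6, 0.8, 8.5]
width: 0.123
finger_force: 30.0
```

```bash
cat > st.py <<'E'
from h import *
s=arm.get_state();print({k:np.round(s[k],3) for k in ("t","tcp_pos","ee_rot","width","finger_force","contact_force","ft_torque","joints")})
E
python3 st.py
```

```text
{'t': np.float64(4.775), 'tcp_pos': array([0.408, 0.176, 0.082]), 'ee_rot': array([3.14 , 0.   , 2.257]), 'width': np.float64(0.123), 'finger_force': np.float64(30.001), 'contact_force': array([-0.63 ,  0.804,  8.544]), 'ft_torque': array([0.075, 0.085, 0.094]), 'joints': array([-0.486,  0.773, -0.041,  2.228,  0.204,  0.142, -0.031])}
```

servo_tool([
  [[0,0,0],[0,0,-1],5],
  [[0,0,0],[0,0,-1],5],
  [[0,0,0],[0,0,-1],5],
  [[0,0,0],[0,0,-1],5],
  [[0,0,0],[0,0,-1],5],
  [[0,0,0],[0,0,-1],5],
  [[0,0,0],[0,0,-1],5],
  [[0,0,0],[0,0,-0.8],5],
  [[0,0,0],[0,0,-0.6],5],
  [[0,0,0],[0,0,0],5],
])

```text
t: 6.02
tcp_pos: [0.408, 0.1768, 0.082]
ee_rot: [3.14, 0.001, 2.987]
contact_force: [-0.5, 1.8, 8.1]
width: 0.128
finger_force: 30.0
```

```bash
python3 st.py
```

```text
{'t': np.float64(6.025), 'tcp_pos': array([0.408, 0.177, 0.082]), 'ee_rot': array([3.140e+00, 1.000e-03, 2.987e+00]), 'width': np.float64(0.128), 'finger_force': np.float64(30.001), 'contact_force': array([-0.525,  1.812,  8.129]), 'ft_torque': array([ 0.39 ,  0.221, -0.595]), 'joints': array([-0.432,  0.773, -0.128,  2.225,  0.553,  0.17 ,  0.346])}
```

servo_tool([
  [[0,0,0],[0,0,0],45],
  [[0,0,0],[0,0,0],45],
  [[0,0,-0.06],[0,0,0],45],
  [[0,0,-0.09],[0,0,0],45],
  [[0,0,-0.09],[0,0,0],45],
  [[-0.119,0.0185,0],[0,0,0],45],
  [[-0.119,0.0185,0],[0,0,0],45],
  [[-0.119,0.0185,0],[0,0,0],45],
  [[0,0,0],[0,0,0],45],
])

```text
t: 7.15
tcp_pos: [0.5922, 0.1747, 0.2003]
ee_rot: [3.141, 0.003, 2.983]
contact_force: [-0.2, -0.9, -0.3]
width: 0.51
finger_force: 0.0
```

servo_tool([
  [[0,0,0],[0,0,1],45],
  [[0,0,0],[0,0,1],45],
  [[0,0,0],[0,0,1],45],
  [[0,0,0],[0,0,1],45],
  [[0,0,0],[0,0,1],45],
  [[0,0,0],[0,0,1],45],
  [[0,0,0],[0,0,1],45],
  [[0,0,0],[0,0,1],45],
  [[0,0,0],[0,0,1],45],
  [[0,0,0],[0,0,1],45],
  [[0,0,0],[0,0,1],45],
  [[0,0,0],[0,0,1],45],
])

```text
t: 8.65
tcp_pos: [0.5861, 0.1762, 0.2007]
ee_rot: [-3.139, -0.0, 1.939]
contact_force: [-0.3, -0.5, -0.4]
width: 0.513
finger_force: 0.0
```

```bash
python3 - <<'E'
from h import *
print(delta([.587,.1765,.08])[0]);
c=cam("wrist");f=arm.grab_frame("wrist")[:,:,::-1].copy();cv2.imwrite("pics/w2.png",f)
g=f.max(2);q=proj(c,np.array([.587,.1765,.109]));print(q)
x,y=q.astype(int);m=(g<85).astype(np.uint8);m[:y-32]=0;m[y+32:]=0;m[:,:x-32]=0;m[:,x+32:]=0
n,l,st,ce=cv2.connectedComponentsWithStats(m);i=1+np.argmax(st[1:,4]);print(st[i],ce[i])
W=np.array([onz(c,p,.105)[:2] for p in np.argwhere(l==i)[:,::-1]]);print(W.mean(0),cv2.minAreaRect((W*1000).astype(np.float32)))
E
python3 st.py
```

```text
[-0.0003  0.0025  0.2415]
[316.39620882 202.27042307]
[ 284  175   64   59 2165] [317.58937644 213.40277136]
[0.59209236 0.16608768] ((587.6610107421875, 172.762939453125), (54.42363357543945, 51.49300765991211), 21.132095336914062)
{'t': np.float64(8.7), 'tcp_pos': array([0.586, 0.176, 0.201]), 'ee_rot': array([-3.139, -0.   ,  1.937]), 'width': np.float64(0.508), 'finger_force': np.float64(0.0), 'contact_force': array([ 0.116, -0.207, -0.373]), 'ft_torque': array([0.02 , 0.027, 0.008]), 'joints': array([-0.296,  0.716, -0.127,  1.645,  0.117,  0.791, -0.108])}
```

View pics/w2.png

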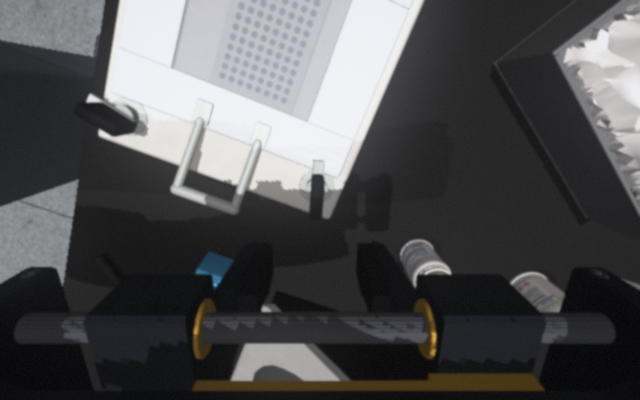

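The rear wing is near (317,198), upright in the image and so aligned with the fingers; the prediction was (316,202). The front knob's wing now lies along x. I'll descend and grip.

servo_tool([
  [[0,0.002,0.1],[0,0,0],45],
  [[0,0,0.08],[0,0,0],45],
  [[0,0,0.058],[0,0,0],45],
  [[0,0,0],[0,0,0],45],
  [[0,0,0],[0,0,0],5],
  [[0,0,0],[0,0,0],5],
  [[0,0,0],[0,0,0],5],
  [[0,0,0],[0,0,0],5],
  [[0,0,0],[0,0,0],5],
  [[0,0,0],[0,0,0],5],
])

```text
t: 9.95
tcp_pos: [0.5879, 0.1761, 0.0829]
ee_rot: [-3.139, 0.0, 1.941]
contact_force: [-3.5, -2.4, 6.2]
width: 0.12
finger_force: 30.0
```

```bash
python3 st.py
```

```text
{'t': np.float64(9.95), 'tcp_pos': array([0.588, 0.176, 0.083]), 'ee_rot': array([-3.139,  0.   ,  1.941]), 'width': np.float64(0.12), 'finger_force': np.float64(30.0), 'contact_force': array([-3.485, -2.392,  6.15 ]), 'ft_torque': array([-0.327,  0.826, -0.049]), 'joints': array([-0.309,  0.883, -0.102,  1.715,  0.151,  0.554, -0.133])}
```

servo_tool([
  [[0,-0.0015,0],[0,0,-1],5],
  [[0,0,0],[0,0,-1],5],
  [[0,0,0],[0,0,-1],5],
  [[0,0,0],[0,0,-1],5],
  [[0,0,0],[0,0,-1],5],
  [[0,0,0],[0,0,-1],5],
  [[0,0,0],[0,0,-1],5],
  [[0,0,0],[0,0,-1],5],
  [[0,0,0],[0,0,-1],5],
  [[0,0,0],[0,0,-1],5],
  [[0,0,0],[0,0,-1],5],
  [[0,0,0],[0,0,0],5],
])

```text
t: 11.45
tcp_pos: [0.5885, 0.1768, 0.0829]
ee_rot: [3.14, 0.001, 2.901]
contact_force: [-2.0, 0.7, 4.9]
width: 0.122
finger_force: 30.0
```

```bash
python3 st.py
```

```text
{'t': np.float64(11.45), 'tcp_pos': array([0.589, 0.177, 0.083]), 'ee_rot': array([3.140e+00, 1.000e-03, 2.901e+00]), 'width': np.float64(0.122), 'finger_force': np.float64(30.0), 'contact_force': array([-1.968,  0.706,  4.934]), 'ft_torque': array([0.075, 0.354, 0.031]), 'joints': array([-0.171,  0.901, -0.352,  1.708,  0.484,  0.619,  0.53 ])}
```

servo_tool([
  [[0,0,0],[0,0,-0.7],5],
  [[0,0,0],[0,0,-0.6],5],
  [[0,0,0],[0,0,0],5],
])

```text
t: 11.82
tcp_pos: [0.5886, 0.1769, 0.0829]
ee_rot: [3.14, 0.0, 3.011]
contact_force: [-1.4, 0.3, 4.3]
width: 0.125
finger_force: 30.0
```

```bash
python3 st.py
```

```text
{'t': np.float64(11.825), 'tcp_pos': array([0.589, 0.177, 0.083]), 'ee_rot': array([3.14 , 0.   , 3.011]), 'width': np.float64(0.125), 'finger_force': np.float64(30.001), 'contact_force': array([-1.369,  0.348,  4.302]), 'ft_torque': array([ 0.152,  0.376, -0.554]), 'joints': array([-0.156,  0.905, -0.382,  1.707,  0.518,  0.631,  0.611])}
```

servo_tool([
  [[0,0,0],[0,0,0],45],
  [[0,0,0],[0,0,0],45],
  [[0,0,-0.07],[0,0,0],45],
  [[0,0,-0.11],[0,0,0],45],
  [[0,0,-0.11],[0,0,0],45],
  [[0,0,-0.11],[0,0,0],45],
  [[0.094,0.036,0],[0,0,0],45],
  [[0.094,0.036,0],[0,0,0],45],
  [[0.094,0.036,0],[0,0,0],45],
  [[0.094,0.036,0],[0,0,0],45],
  [[0.094,0.036,0],[0,0,0],45],
])

```text
t: 13.2
tcp_pos: [0.3652, 0.2958, 0.2822]
ee_rot: [3.141, 0.0, 3.014]
contact_force: [0.0, 1.4, -0.2]
width: 0.515
finger_force: 0.0
```

servo_tool([
  [[0,0,0],[0,-1,0],45],
  [[0,0,0],[0,-1,0],45],
  [[0,0,0],[0,-1,0],45],
  [[0,0,0],[0,-1,0],45],
  [[0,0,0],[0,-1,0],45],
  [[0,0,0],[0,-1,0],45],
  [[0,0,0],[0,-1,0],45],
  [[0,0,0],[0,-1,0],45],
  [[0,0,0],[0,0,0],45],
])

```text
t: 14.32
tcp_pos: [0.3653, 0.2959, 0.2814]
ee_rot: [-3.138, 0.696, 3.021]
contact_force: [0.3, -0.3, -0.1]
width: 0.509
finger_force: 0.0
```

```bash
python3 st.py; python3 - <<'E'
from h import *
c=cam("wrist");f=arm.grab_frame("wrist");cv2.imwrite("pics/w3.png",f[:,:,::-1]);np.savez("w3.npz",K=c[0],T=c[1])
print(ray(c,(320,200)))
h=np.array([.371,.375,.068])
for a in (.6,.8,1.): print(proj(c,h),proj(c,h+.117*np.array([0,-np.cos(a),np.sin(a)])))
E
```

```text
{'t': np.float64(14.325), 'tcp_pos': array([0.365, 0.296, 0.281]), 'ee_rot': array([-3.138,  0.696,  3.021]), 'width': np.float64(0.509), 'finger_force': np.float64(0.0), 'contact_force': array([ 0.259, -0.285, -0.09 ]), 'ft_torque': array([0.059, 0.57 , 0.015]), 'joints': array([-1.18 ,  0.44 , -0.093,  2.357,  1.358,  0.742, -1.04 ])}
(array([0.20910533, 0.31532726, 0.34137552]), array([ 0.84954058, -0.0877491 , -0.52053925]))
[403.57199205  27.79722733] [294.19537887  87.86805263]
[403.57199205  27.79722733] [312.47674356 101.13901809]
[403.57199205  27.79722733] [336.74478283 112.1019772 ]
```

View pics/w3.png

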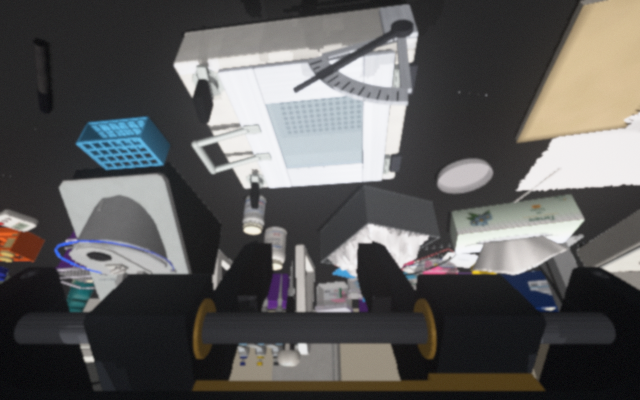

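The pointer is clear: pivot at about (403,28), tip at about (295,91). Both knobs are visibly turned open. Next I'll compute the pointer angle on its plane.

```bash
python3 - <<'E'
from h import *
d=np.load("w3.npz");c=(d["K"],d["T"]);f=cv2.imread("pics/w3.png");g=f.max(2)
A=np.array([396.,32]);B=np.array([297.,90]);u=(B-A)/np.linalg.norm(B-A);n=np.array([-u[1],u[0]])
P=[]
for t in np.linspace(10,105,60):
    q=A+u*t;k=np.arange(-8,8.01,.25);v=cv2.remap(g,(q[0]+n[0]*k).astype(np.float32)[None],(q[1]+n[1]*k).astype(np.float32)[None],1)[0].astype(float)
    w=v<110
    w&=abs(k)<7
    if w.sum()>2: P.append(np.r_[q+n*k[w].mean(),w.sum()/4,v.min()])
P=np.array(P);print(np.round(P[::6],1))
for px in (.368,.371,.374):
  W=np.array([onplane(c,p[:2],np.array([px,0,0]),np.array([1.,0,0])) for p in P])
  vx,vy,x0,y0=cv2.fitLine(W[:,1:].astype(np.float32),cv2.DIST_HUBER,0,.01,.01).ravel()
  r=(W[:,1]-x0)*-vy+(W[:,2]-y0)*vx
  print(px,"angle",np.arctan2(-vy/vx,1),"res mm",np.std(r)*1e3,"z at y=.375",y0+vy/vx*(.375-x0))
  for uv in ((403,28),(295,91)): print(onplane(c,uv,np.array([px,0,0]),np.array([1.,0,0])))
E
```

```text
[[386.6  35.7   8.   57. ]
 [378.5  41.    9.   57. ]
 [370.3  46.1   8.5  60. ]
 [361.8  50.7   8.   62. ]
 [353.4  55.5   6.2  65. ]
 [344.7  59.7   7.8  67. ]
 [336.7  65.3   5.8  70. ]
 [328.5  70.4   8.8  69. ]
 [320.2  75.3   8.8  70. ]
 [311.7  79.8   3.   88. ]]
0.368 angle 0.63393056 res mm 0.40635256878388193 z at y=.375 0.07006501
[0.368      0.373375   0.07326936]
[0.368      0.27990466 0.14176216]
0.371 angle 0.6339304 res mm 0.41402466898560675 z at y=.375 0.06577082
[0.371      0.37447096 0.0682074 ]
[0.371      0.27923586 0.13799338]
0.374 angle 0.63392967 res mm 0.42169674807057694 z at y=.375 0.06147667
[0.374      0.37556693 0.06314544]
[0.374      0.27856707 0.13422459]
```

servo_tool([
  [[0,0,0],[0,1,0],45],
  [[0,0,0],[0,1,0],45],
  [[0,0,0],[0,1,0],45],
  [[0,0,0],[0,1,0],45],
  [[0,0,0],[0,1,0],45],
  [[0,0,0],[0,1,0],45],
  [[0,0,0],[0,1,0],45],
  [[0,0,0],[0,1,0],45],
  [[0,0,0],[0,0,-0.75],45],
  [[0,0,0],[0,0,-0.75],45],
])

```text
t: 15.62
tcp_pos: [0.3683, 0.2949, 0.283]
ee_rot: [3.139, 0.001, -3.139]
contact_force: [-0.6, -0.1, -1.3]
width: 0.512
finger_force: 0.0
```

servo_tool([
  [[-0.0665,-0.078,0.04],[0,0,0],45],
  [[-0.0665,-0.078,0.04],[0,0,0],45],
  [[-0.0665,-0.078,0.04],[0,0,0],40],
  [[-0.0665,-0.078,0.04],[0,0,0],40],
  [[0,0,0],[0,0,0],40],
])

```text
t: 16.25
tcp_pos: [0.5031, 0.1339, 0.2012]
ee_rot: [-3.14, 0.0, 3.135]
contact_force: [0.1, 0.0, 0.7]
width: 0.454
finger_force: 0.0
```

```bash
python3 st.py; python3 - <<'E'
from h import *
print(delta([.498,.139,.0735])[0])
c=cam("wrist");f=arm.grab_frame("wrist");cv2.imwrite("pics/w4.png",f[:,:,::-1])
print([proj(c,np.array([x,.139,.09])).round(1) for x in (.472,.498,.524)])
E
```

```text
{'t': np.float64(16.25), 'tcp_pos': array([0.503, 0.134, 0.201]), 'ee_rot': array([-3.14 ,  0.   ,  3.135]), 'width': np.float64(0.454), 'finger_force': np.float64(0.0), 'contact_force': array([0.1  , 0.013, 0.698]), 'ft_torque': array([ 0.048,  0.043, -0.023]), 'joints': array([-0.081,  0.633, -0.435,  1.911,  0.407,  0.685,  0.803])}
[0.0102 0.0106 0.2553]
[array([320. , 160.3]), array([320.1, 189.6]), array([320.1, 217.1])]
```

View pics/w4.png

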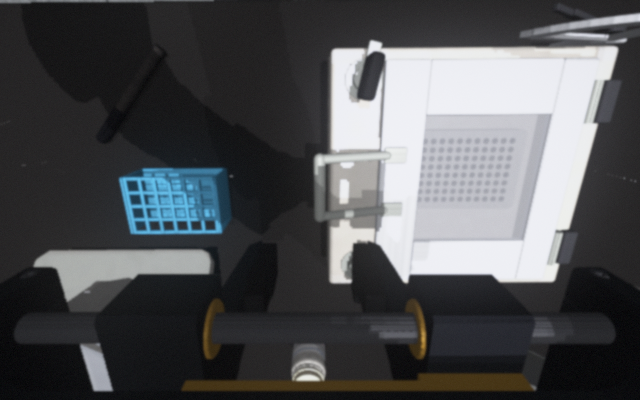

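The handle bar is at column 320, rows 157–217, which matches the prediction. I'll align above it, then descend.

servo_tool([
  [[0.01,0.0105,0.05],[0,0,0],40],
  [[0,0,0.06],[0,0,0],40],
  [[0,0,0],[0,0,0],40],
])

```text
t: 16.68
tcp_pos: [0.4941, 0.1457, 0.1468]
ee_rot: [3.141, -0.002, -3.136]
contact_force: [-0.4, 0.8, -0.3]
width: 0.454
finger_force: 0.0
```

```bash
python3 - <<'E'
from h import *
print(delta([.498,.139,.0735]))
E
```

```text
(array([-0.0081, -0.0136,  0.1466]), {'t': 16.675, 'joints': array([-0.14531727,  0.71010022, -0.37617818,  1.97347273,  0.47640361,
        0.54646606,  0.72444168]), 'joint_velocities': array([ 0.01142378, -0.03758225, -0.0154462 , -0.02985614, -0.00696402,
        0.0249382 ,  0.00716692]), 'tau': array([ -0.26113537, -45.11826396,  -3.01822498,  -8.78145844,
         0.0840171 ,  -0.17937291,  -0.11076482]), 'tcp_pos': array([0.49406412, 0.14573634, 0.14682331]), 'ee_rot': array([ 3.14126554e+00, -2.19078799e-03, -3.13590321e+00]), 'contact_force': array([-0.40756302,  0.76572053, -0.25923683]), 'ft_torque': array([ 0.01979369, -0.01863288,  0.01805766]), 'finger_force': 0.0, 'width': 0.45380100499639464})
```

servo_tool([
  [[0,0,0],[0,0,0],40],
  [[0,0,0],[0,0,0],40],
])

```text
t: 16.92
tcp_pos: [0.496, 0.1457, 0.1486]
ee_rot: [3.14, 0.002, -3.138]
contact_force: [-0.3, -0.4, -0.1]
width: 0.455
finger_force: 0.0
```

servo_tool([
  [[-0.004,-0.013,0.06],[0,0,0],40],
  [[0,0,0.05],[0,0,0],40],
  [[0,0,0.04],[0,0,0],40],
  [[0,0,0],[0,0,0],40],
  [[0,0,0],[0,0,0],40],
])

```text
t: 17.55
tcp_pos: [0.4979, 0.139, 0.0732]
ee_rot: [3.141, 0.002, -3.138]
contact_force: [0.6, 1.2, -0.2]
width: 0.452
finger_force: 0.0
```

servo_tool([
  [[0,0,0],[0,0,0],3],
  [[0,0,0],[0,0,0],3],
  [[0,0,0],[0,0,0],3],
  [[0,0,0],[0,0,0],3],
  [[0,0,0],[0,0,0],3],
  [[0,0,0],[0,0,0],3],
  [[0,0,0],[0,0,0],3],
])

```text
t: 18.42
tcp_pos: [0.4973, 0.1381, 0.0723]
ee_rot: [-3.141, 0.0, -3.138]
contact_force: [-0.1, -3.8, 4.7]
width: 0.09
finger_force: 29.5
```

servo_tool([
  [[0,0.003,-0.0233],[0,0,0],3],
  [[0,0.004,-0.0233],[0,0,0],3],
  [[0,0.0052,-0.023],[0,0,0],3],
  [[0,0.0062,-0.023],[0,0,0],3],
  [[0,0,0],[0,0,0],3],
  [[0,0,0],[0,0,0],3],
])

```text
t: 19.18
tcp_pos: [0.4972, 0.1474, 0.1192]
ee_rot: [-3.141, 0.0, -3.138]
contact_force: [1.7, -3.7, -1.8]
width: 0.095
finger_force: 30.2
```

```bash
python3 st.py; python3 - <<'E'
from h import *
f=arm.grab_frame("side")[:,:,::-1];cv2.imwrite("pics/s5.png",cv2.resize(f[110:235,215:385],None,fx=4.5,fy=4.5,interpolation=cv2.INTER_CUBIC))
E
```

```text
{'t': np.float64(19.175), 'tcp_pos': array([0.497, 0.147, 0.119]), 'ee_rot': array([-3.141,  0.   , -3.138]), 'width': np.float64(0.095), 'finger_force': np.float64(30.214), 'contact_force': array([ 1.742, -3.665, -1.758]), 'ft_torque': array([-1.079e+00, -4.270e-01,  1.000e-03]), 'joints': array([-0.171,  0.757, -0.339,  1.984,  0.514,  0.485,  0.689])}
```

View pics/s5.png

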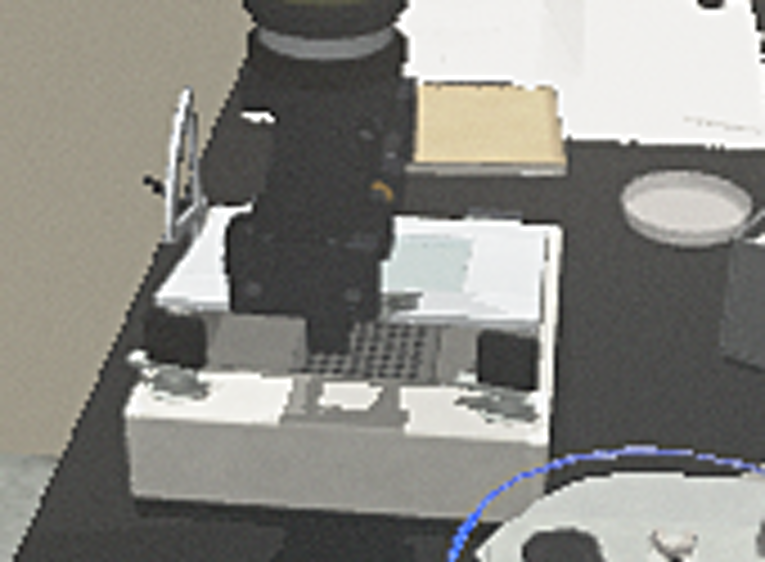

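The flap edge is up and clear of both knobs, and the handle is held. I'll keep following the arc.

servo_tool([
  [[0,0.0073,-0.0224],[0,0,0],3],
  [[0,0.0085,-0.022],[0,0,0],3],
  [[0,0.0096,-0.0216],[0,0,0],3],
  [[0,0.0106,-0.021],[0,0,0],3],
  [[0,0.0117,-0.0205],[0,0,0],3],
  [[0,0.0127,-0.0199],[0,0,0],3],
  [[0,0.0137,-0.0192],[0,0,0],3],
  [[0,0.0147,-0.0186],[0,0,0],3],
  [[0,0.0052,-0.006],[0,0,0],3],
  [[0,0.0052,-0.006],[0,0,0],3],
  [[0,0,0],[0,0,0],3],
  [[0,0,0],[0,0,0],3],
])

```text
t: 20.72
tcp_pos: [0.4971, 0.1984, 0.2069]
ee_rot: [3.14, 0.0, -3.137]
contact_force: [4.6, 3.7, -5.4]
width: 0.095
finger_force: 30.1
```

servo_tool([
  [[0,0,0],[0,0,0],3],
  [[0,0,0],[0,0,0],3],
])

```text
t: 20.98
tcp_pos: [0.4971, 0.1983, 0.2069]
ee_rot: [3.14, 0.0, -3.137]
contact_force: [4.0, 3.7, -5.3]
width: 0.091
finger_force: 30.1
```

```bash
python3 st.py; python3 - <<'E'
from h import *
from scipy.optimize import brentq
p=arm.get_state()["tcp_pos"];dy=p[1]-.1386;dz=p[2]-.0727
print(brentq(lambda a:.235*(1-np.cos(a))+.022*np.sin(a)-dy,0,1.4),brentq(lambda a:.235*np.sin(a)-.022*(1-np.cos(a))-dz,0,1.4))
for n in("wrist","side"):
    c=cam(n);f=arm.grab_frame(n)[:,:,::-1];cv2.imwrite(f"pics/{n}6.png",f);np.savez(n+"6.npz",K=c[0],T=c[1])
    h=np.array([.498,.3742,.068]);a=.634;e=np.array([0,-np.cos(a),np.sin(a)]);nn=np.array([0,np.sin(a),np.cos(a)])
    print(n,[proj(c,h+[x,0,0]+e*r+nn*.004).round(1) for x in(-.105,.105) for r in(.005,.185)], proj(c,h+[-.126,0,0]+.117*e).round(1))
E
```

```text
{'t': np.float64(20.975), 'tcp_pos': array([0.497, 0.198, 0.207]), 'ee_rot': array([ 3.14 ,  0.   , -3.137]), 'width': np.float64(0.091), 'finger_force': np.float64(30.079), 'contact_force': array([ 3.989,  3.692, -5.296]), 'ft_torque': array([ 0.61, -0.78, -0.04]), 'joints': array([-0.196,  0.641, -0.44 ,  1.864,  0.394,  0.721,  0.716])}
0.6406445283362432 0.629741067686839
wrist [array([520.8,  70.3]), array([371.7,  52.6]), array([477.9, 284.5]), array([353.6, 369.4])] [445.   25.4]
side [array([263.4, 154.5]), array([249.5, 142.9]), array([336.3, 158.9]), array([336.4, 148. ])] [247.2 148.8]
```

View pics/wrist6.png

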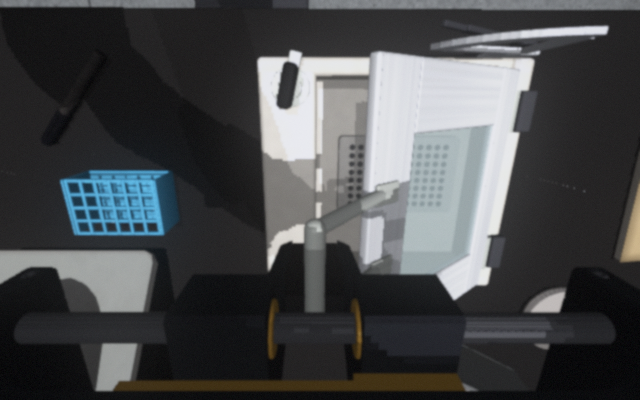

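The flap corner is near (371–383,53) and the pointer tip near (446,24), close to the predicted (445,25), so the pointer hasn't moved. I'll make one finer check of the flap angle from its edge.

```bash
python3 - <<'E'
from h import *
d=np.load("wrist6.npz");c=(d["K"],d["T"]);f=cv2.imread("pics/wrist6.png").astype(int)
for y in (70,100): print(y,f[y,362:392].sum(1)//3)
print(f[40:64,377].sum(1)//3)
for r in(.18,.182,.185):
  for a in(.58,.61,.634,.66,.69):
    h=np.array([.498,.3742,.068]);e=np.array([0,-np.cos(a),np.sin(a)]);nn=np.array([0,np.sin(a),np.cos(a)])
    print(r,a,[proj(c,h+[-.095,0,0]+e*r+nn*t).round(1) for t in(.004,-.004)],proj(c,h+[-.105,0,0]+e*r+nn*.004).round(1))
W=cam("side");s=cv2.imread("pics/side6.png");cv2.imwrite("pics/s6c.png",cv2.resize(s[110:215,225:365],None,fx=5.5,fy=5.5,interpolation=cv2.INTER_CUBIC))
E
```

```text
70 [229 230 230 229 229 225 204 172 158 164 174 182 192 204 218 229 232 232
 228 218 210 216 223 226 226 226 225 223 222 222]
100 [155 154 159 157 152 148 152 164 174 184 193 204 217 229 233 233 231 225
 222 224 226 226 227 228 226 225 225 226 226 228]
[ 51  52  49  52  53  51  53  54  54  59  79 121 170 196 209 218 221 220
 221 222 222 223 224 224]
0.18 0.58 [array([364. ,  74.9]), array([354.6,  75.7])] [365.   55.2]
0.18 0.61 [array([371. ,  74.4]), array([360.8,  75.2])] [372.2  54.2]
0.18 0.634 [array([377.1,  74. ]), array([366.2,  74.8])] [378.4  53.4]
0.18 0.66 [array([384. ,  73.6]), array([372.4,  74.3])] [385.5  52.5]
0.18 0.69 [array([392.6,  73. ]), array([380.1,  73.8])] [394.3  51.4]
0.182 0.58 [array([361.3,  74.8]), array([351.9,  75.5])] [362.2  55. ]
0.182 0.61 [array([368.4,  74.3]), array([358.2,  75. ])] [369.5  53.9]
0.182 0.634 [array([374.4,  73.9]), array([363.6,  74.6])] [375.7  53.1]
0.182 0.66 [array([381.5,  73.4]), array([369.9,  74.2])] [382.9  52.1]
0.182 0.69 [array([390.2,  72.9]), array([377.7,  73.6])] [391.8  51. ]
0.185 0.58 [array([357.1,  74.6]), array([347.8,  75.3])] [358.   54.5]
0.185 0.61 [array([364.3,  74. ]), array([354.2,  74.8])] [365.4  53.5]
0.185 0.634 [array([370.5,  73.6]), array([359.6,  74.4])] [371.7  52.6]
0.185 0.66 [array([377.6,  73.1]), array([366. ,  73.9])] [379.   51.6]
0.185 0.69 [array([386.5,  72.6]), array([373.9,  73.4])] [388.1  50.4]
```

View pics/s6c.png

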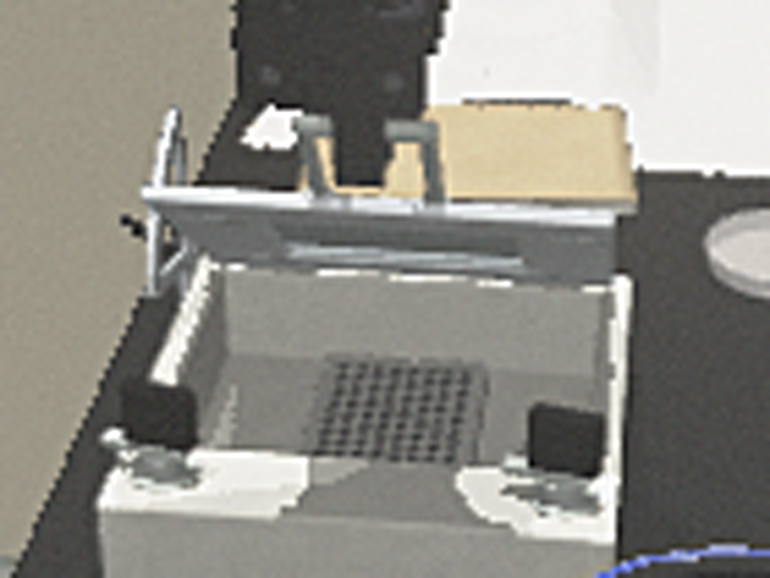

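The side view shows the flap held up, both knobs open and the pointer still in place. I'll settle the flap-edge radius from the shut-state picture, which removes the camera bias.

```bash
python3 - <<'E'
from h import *
d=np.load("w1.npz");c=(d["K"],d["T"]);f=cv2.imread("pics/w1.png").astype(int).sum(2)//3
for x in (340,350,450): print(x,f[140:200,x])
h=np.array([.498,.3742])
for r in (.18,.185,.19): print(r,[proj(c,np.array([x,.3742-r,.072])).round(1) for x in (.42,.43,.54)])
d=np.load("w3.npz");c=(d["K"],d["T"]);f=cv2.imread("pics/w3.png").astype(int).sum(2)//3
for r in (.18,.185,.19): print(r,[proj(c,np.array([x,.3742-r,.072])).round(1) for x in (.43,.45,.47)])
for y in (80,95,110): print(y,f[y,205:260])
E
```

```text
340 [240 239 241 240 239 240 239 239 238 239 238 239 240 240 240 241 241 240
 239 238 237 237 237 238 238 237 237 235 228 211 211 225 231 232 233 231
 232 233 232 233 232 233 233 231 227 207 169 142 139 137 136 135 134 135
 134 133 134 131 132 132]
350 [239 239 240 241 240 240 240 239 239 239 239 239 239 239 240 239 240 241
 241 240 239 238 238 237 238 237 237 237 236 233 226 220 227 231 231 231
 228 216 192 189 201 207 208 202 183 156 141 135 133 135 133 135 134 134
 133 131 132 133 133 133]
450 [209 208 208 208 207 208 206 202 204 218 231 237 238 239 240 238 238 237
 235 235 237 238 238 238 236 235 236 236 236 237 238 237 236 237 238 239
 239 239 239 238 237 236 236 236 235 232 226 218 223 227 228 228 229 229
 230 231 229 233 237 239]
0.18 [array([332.8, 167.6]), array([342.8, 169.2]), array([450.7, 186.5])]
0.185 [array([331.9, 172.5]), array([341.8, 174.1]), array([449.2, 191.2])]
0.19 [array([331. , 177.4]), array([340.9, 179. ]), array([447.7, 195.9])]
0.18 [array([230.9, 102.4]), array([236.9, 115.9]), array([242.4, 128.2])]
0.185 [array([226.5, 102.8]), array([232.8, 116.3]), array([238.5, 128.5])]
0.19 [array([222.2, 103.3]), array([228.7, 116.7]), array([234.5, 128.9])]
80 [ 85 107 130 130 114 111 118 120 122 123 137 157 183 206 219 227 235 240
 242 243 244 244 243 243 242 243 244 244 245 245 244 243 244 243 242 243
 242 243 243 243 243 243 242 242 242 243 244 244 243 243 239 233 233 238
 240]
95 [ 44  47  45  48  48  62  89 126 161 189 202 208 210 214 218 224 231 235
 240 241 240 238 237 240 241 243 243 244 244 244 243 243 244 244 245 245
 244 244 244 244 243 244 243 244 244 244 244 244 243 242 243 243 244 244
 243]
110 [ 49  47  48  46  51  64 118 186 227 235 236 237 236 237 237 237 237 238
 238 239 239 239 239 240 240 240 240 239 238 238 241 243 244 244 244 244
 244 244 244 245 246 246 245 244 244 244 243 244 243 244 244 244 244 243
 243]
```

The edge radius comes out at 0.180 m. That puts the flap at 0.63–0.65 rad against 0.634 for the pointer, so I'll make a hair of correction downward, settle and hand in.

servo_tool([
  [[0,-0.002,0.002],[0,0,0],3],
  [[0,0,0],[0,0,0],3],
  [[0,0,0],[0,0,0],3],
  [[0,0,0],[0,0,0],3],
])

```text
t: 21.58
tcp_pos: [0.4971, 0.1974, 0.2058]
ee_rot: [3.14, 0.0, -3.137]
contact_force: [4.3, 4.4, -6.0]
width: 0.093
finger_force: 30.1
```

```bash
python3 st.py; python3 -c "
from plant import arm
print(arm.finish_job())"
```

```text
{'t': np.float64(21.575), 'tcp_pos': array([0.497, 0.197, 0.206]), 'ee_rot': array([ 3.14 ,  0.   , -3.137]), 'width': np.float64(0.093), 'finger_force': np.float64(30.108), 'contact_force': array([ 4.309,  4.381, -5.969]), 'ft_torque': array([ 0.598, -0.844, -0.02 ]), 'joints': array([-0.195,  0.642, -0.439,  1.866,  0.395,  0.718,  0.717])}
the job is handed in; nothing more can be done
None
```

The job is handed in at 21.6 s: both knobs are at their end stops, and the flap is held steady within about 0.01 rad of the pointer (0.634 rad), with the pointer, rack, marker and bottle untouched as far as the pictures show; the verdict was not reported back.

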